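Pack the spectrometer mounting kit into its caddy

TASK

Pack the mounting kit into the orange-walled caddy: first fit the black L plate, the blue L plate and the black straight plate side by side into the large bay so that all three lie flat on its floor, none on top of another or on a wall. Then, last of all, stand the blue-capped canister upright on the floor of the small pocket. Leave the bare-metal L plate and the red-capped canister where they are, undisturbed.

Things in the scene. Friction and masses are not known exactly. Their poses are not given: they have to be found in the camera images.
- black_l_grip (a point): Black metal L plate, 8 mm thick, 170 g: 80 x 80 mm less one 40 x 40 mm quarter; flat on the bench, any yaw. A steel post, 14 mm square, edges along x and y, stands on it up to 58 mm above its underside; grip it. This point: post's axis, 36 mm above the underside. z up, x and y along the arms: spans -30 to +50 mm in x and y; missing quarter x, y > 10 mm. Goes in the bay.
- blue_l_grip (a point): Blue metal L plate, 8 mm thick, 170 g: 80 x 80 mm less one 40 x 40 mm quarter; flat on the bench, any yaw. A steel post, 14 mm square, edges along x and y, stands on it up to 58 mm above its underside; grip it. This point: post's axis, 36 mm above the underside. z up, x and y along the arms: spans -30 to +50 mm in x and y; missing quarter x, y > 10 mm. Goes in the bay.
- black_bar_grip (a point): Black metal straight plate, 80 (x) x 40 (y) x 8 mm thick, 130 g, flat on the bench, any yaw. A steel post, 14 mm square, edges along x and y, stands on its middle up to 58 mm above its underside; grip it. This point: post's axis, 36 mm above the underside. z up. Goes in the bay.
- blue_can_center (a point): upright steel canister with a blue cap, 34 mm diameter, 70 mm tall, 220 g. This point is on its axis, 35 mm above its underside; z is up. Goes in the pocket, last of all. Grip it at or above this point, so that the fingers clear the caddy's walls.
- bare_l_grip (a point): Bare silvery metal L plate, 8 mm thick, 170 g: 80 x 80 mm less one 40 x 40 mm quarter; flat on the bench, any yaw. A steel post, 14 mm square, edges along x and y, stands on it up to 58 mm above its underside; grip it. This point: post's axis, 36 mm above the underside. z up, x and y along the arms: spans -30 to +50 mm in x and y; missing quarter x, y > 10 mm. Not of the kit: leave it.
- red_can_center (a point): upright steel canister with a red cap, 34 mm diameter, 70 mm tall, 220 g. This point is on its axis, 35 mm above its underside; z is up. Not of the kit: leave it.
- caddy: Fixed tray, orange walls 5 mm thick, 14 mm high, pale floor 4 mm above the bench. Origin: centre of its underside; z up. Outside 114 (x) x 265 (y) mm. Bay inside: x -52..52, y -127.5..64.5 mm; pocket: x -52..52, y 69.5..127.5 mm. The plates fit the bay with the two Ls nested and the bar across one end, 8 mm gaps all round; posts then stand about 60 mm apart along y: straddle them along x.
Not all that is in view belongs to the job. Of the things that look like the part that bears blue_l_grip, the largest one is meant.

How it is judged:
By the outcome, as a careful person would: the job done as asked, in the order asked, and still so for the second after the job is handed in, with the robot touching nothing.
It also fails if it takes over 112 s, if anything falls off the work surface, if the arm or the gripper's body presses on something with over 40 N, if the wrist force passes 120 N, or if a joint passes its speed limit or range.

ROBOT

A 6-joint arm with a two-finger parallel gripper is mounted at the origin on the work surface. World frame = base frame: x ahead of the robot, y to its left, z up, the work surface at z = 0. Lengths are in mm, angles in rad, forces in N, time in s.
With the tool pointing down it reaches from about 275 to 825 mm from the base axis. Payload 4.9 kg.
Tool frame: the origin (TCP) lies midway between the tips of the shut fingers; the grasp point (between the pads) lies 19 mm behind it; x points along the fingers, y is the direction in which the jaws open and shut, and the axes are right-handed (so a half turn about x gives the same grasp; the last joint's range is limited). The gripper opens to 85 mm and grips with 20 to 120 N. Pads are 22 mm wide; open, the fingers measure 114 mm over their backs; the gripper's body (76 mm by 85 mm) begins 54 mm behind the grasp point. The pads swing forward as they close: fully open they stand 13 mm farther back than shut.
Start: joints at [1.135, 0.326, -0.193, 1.052, 0, 1.437], TCP at [163.476, 525.161, 231.281] pointing down, gripper open.
Joint ranges: [-2.65, 2.65], [-0.97, 1.79], [-1.3, 1.35], [-1.93, 2.1], [-1.47, 1.37], [-3.14, 3.14]. Speed limits (rad/s): [2.57, 2.57, 3.14, 3.14, 3.14, 3.14].

INTERFACE

Orientations are given as a unit quaternion [w, x, y, z].
In Python, from bench import readout, viewer, workorder gives the robot as it stands. The module is installed in compiled form; this text tells all that it offers.
- The arm moves only by the tool send_rows, never from a script. Its argument "moves" is a list of rows, each a list of 5 numbers: the shift along the world's x, y, z in mm, then the turn about the world's z in degrees, then the opening in per cent of the stroke, from 0 (shut) to 100 (fully open). A call has 1 to 8 rows; each row shifts and turns the commanded pose from where the row before left it; what a row does not reach is not made up. A row lasts 1/10 s, in which the tool goes at most 50 mm and 8.59 degrees, less where a joint would pass 70% of its speed; a pose out of reach is approached as far as the arm can. A call with a gripper value outside its range is refused whole. The fingers move at their own pace and stop on an object; "grip_force" is the grip in N (left out, the last holds). Time passes only in rows, so rows that do not move let the fingers close. It gives the time, the measured TCP pose, the force and the opening at its end, in the units of the state.
- readout.state(): the state, without advancing time (a new reading comes with each control period).
- viewer.get_image(name): name is "scene" or "side" or "wrist"; returns a dict with "frame" (420x560x3 uint8, red, green, blue), "depth" (420x560 float32, mm along the optical axis (not along the pixel's ray), 0 where there is no reading), "intrinsics" (3x3 intrinsics, pixels), "position" and "orientation" of the camera in the world. Camera axes: x right, y down, z forward; pixel columns grow to the right and rows downward; lengths in mm; the calibration is good to about 2 mm. A picture is of the moment at which its call begins.
- workorder.sign_off(): hands the job in, once; it reports no verdict.
The state is a dict: "time": time; "q": joint angles; "qd": joint speeds; "joint_torque": joint torques, N m; "ee_pos": TCP position; "eef_rot": TCP orientation; "force": force on the tool from outside, world axes, zero at the start; "torque": the same for the moment, N m; "gripper_width": opening from 0.0 (shut) to 1.0 (fully open).
Only numpy, scipy, OpenCV 4.12 (cv2) and the standard library are available. Lean on these libraries where they do the work, as an engineer would, in place of code of your own. Each camera call takes 0.05 s, during which the arm holds its last target.

## Working session

There is one attempt and no reset: what is moved stays moved. The work goes in short steps, Python scripts to look and compute and a tool call to move; the robot and the scene stay as the last step left them, time stands still between calls to the robot, and variables do not carry over. Pictures are saved under pics/ and viewed, and the job is handed in when it is done.

Besides the shell and the picture viewer there is one more tool, called after "Call:" by a JSON object that holds its "op" and its "data", one argument or row to a line. send_rows: Moves the arm, as the interface text tells. Its arguments: {"type":"object","properties":{"moves":{"type":"array"},"grip_force":{"type":"number"}},"required":["moves"]}

```bash
mkdir -p pics
cat > h.py <<'E'
import numpy as np, cv2, pickle
from bench import readout, viewer, workorder
from scipy.spatial.transform import Rotation as R
def grab(n,tag=None):
    d=viewer.get_image(n)
    if tag:
        cv2.imwrite(f'pics/{tag}.png',np.array(d['frame'])[:,:,::-1]); pickle.dump({k:np.array(v) for k,v in d.items()},open(f'pics/{tag}.pkl','wb'))
    return d
def load(tag): return pickle.load(open(f'pics/{tag}.pkl','rb'))
def rot(d):
    w,x,y,z=np.array(d['orientation']).ravel(); return R.from_quat([x,y,z,w]).as_matrix()
def cloud(d):
    K=np.array(d['intrinsics']);D=np.array(d['depth']).astype(float)
    v,u=np.mgrid[:D.shape[0],:D.shape[1]]
    P=np.stack([(u-K[0,2])/K[0,0]*D,(v-K[1,2])/K[1,1]*D,D],-1)
    W=P@rot(d).T+np.array(d['position']); W[D==0]=np.nan
    return W
E
python3 - <<'E'
from h import *
print(readout.state())
for n in ['scene','side','wrist']:
    d=grab(n,n+'0'); print(n,np.round(d['position']),np.round(rot(d),2).tolist(),np.array(d['intrinsics']).tolist())
E
```

```text
{'time': 0.0, 'q': array([ 1.13480186e+00,  3.26917504e-01, -1.93580682e-01,  1.05200436e+00,
        3.76709587e-05,  1.43661092e+00]), 'qd': array([ 5.79352681e-04, -6.79133308e-04,  4.84519811e-04, -9.20031529e-05,
        2.25234195e-03, -5.27396226e-04]), 'joint_torque': array([ 4.28177982e-04, -4.43394828e+01,  2.62440974e+01,  1.53126038e-02,
       -8.77814523e-05,  5.62570236e-06]), 'ee_pos': array([163.21036308, 524.62049807, 230.51741614]), 'eef_rot': array([ 0.69888817,  0.10572592,  0.69925305, -0.10687621]), 'force': array([-0.12005614, -0.48209372, -0.1475714 ]), 'torque': array([0.01601926, 0.01054243, 0.02833751]), 'gripper_width': 0.9993912226333077}
scene [1155. -118.  752.] [[0.2, 0.68, -0.7], [0.98, -0.15, 0.14], [-0.01, -0.71, -0.7]] [[420.0450416419906, 0.0, 279.2777007167392], [0.0, 420.0450416419906, 215.5267001106644], [0.0, 0.0, 1.0]]
side [ 200. -743.  702.] [[0.95, -0.21, 0.25], [-0.32, -0.6, 0.73], [-0.0, -0.77, -0.63]] [[419.3024548152094, 0.0, 285.58568096081314], [0.0, 419.3024548152094, 211.61433442410356], [0.0, 0.0, 1.0]]
wrist [ 85. 549. 373.] [[0.3, 0.91, 0.3], [0.95, -0.28, -0.1], [-0.0, 0.32, -0.95]] [[318.57964953533605, 0.0, 280.556941054395], [0.0, 318.57964953533605, 209.48233690802647], [0.0, 0.0, 1.0]]
```

View pics/scene0.png

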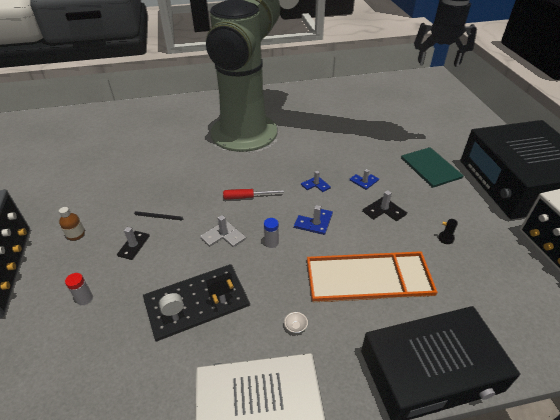

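View pics/side0.png

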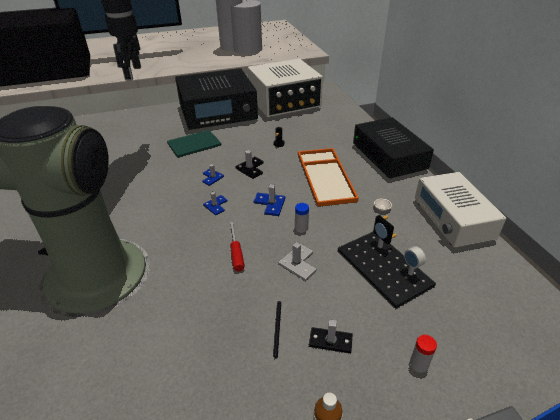

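View pics/wrist0.png

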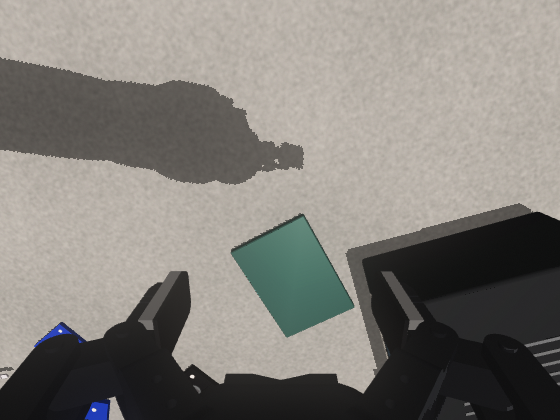

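Scene view: three blue L's at (316,182), (364,180) and (315,218); the black L is at (385,206), the black bar at (132,243), the bare L at (222,233) and the blue can at (271,232). The caddy spans about (308–435, 253–300), with its pocket on the right, i.e. towards +y. I'll measure all of these with the point clouds, including the blue L sizes.

```bash
cat > top.py <<'E'
from h import *
def topdown(tags,x0=250,x1=850,y0=-450,y1=450,s=1.0):
    out=None
    H=int((x1-x0)*s);Wd=int((y1-y0)*s)
    img=np.zeros((H,Wd,3),np.uint8);hm=np.full((H,Wd),-99.)
    for t in tags:
        d=load(t);W=cloud(d).reshape(-1,3);C=np.array(d['frame']).reshape(-1,3)
        i=((x1-W[:,0])*s);j=((y1-W[:,1])*s)
        ok=np.isfinite(i)&(i>=0)&(i<H)&(j>=0)&(j<Wd)&(W[:,2]<200)
        for a,b,z,c in zip(i[ok].astype(int),j[ok].astype(int),W[ok,2],C[ok]):
            if z>hm[a,b]: hm[a,b]=z;img[a,b]=c
    return img,hm
E
python3 - <<'E'
from top import *
for t in ['scene0','side0']:
    W=cloud(load(t)); F=load(t)['frame']
    m=(F.max(2)<160)&(F.min(2)>80)&(np.abs(W[...,2])<15)
    A=np.c_[W[m][:,:2],np.ones(m.sum())];print(t,np.linalg.lstsq(A,W[m][:,2],rcond=None)[0])
for t in ['scene0','side0']:
    d=load(t);F=d['frame'];W=cloud(d);hsv=cv2.cvtColor(F,cv2.COLOR_RGB2HSV)
    def comp(m,name,mn=25):
        n,l,s,c=cv2.connectedComponentsWithStats(m.astype(np.uint8))
        for k in range(1,n):
            if s[k,4]>mn:
                P=W[l==k];P=P[np.isfinite(P[:,0])]
                if len(P)==0 : continue
                r=cv2.minAreaRect(P[:,:2].astype(np.float32))
                print(t,name,'px',c[k].round(),s[k,4],'med',np.median(P,0).round(1),'zr',np.percentile(P[:,2],[2,98]).round(),'rect',np.round(r[0],1),np.round(r[1],1),round(r[2],1))
    inr=(W[...,0]>250)&(W[...,0]<850)&(abs(W[...,1])<450)
    comp((hsv[...,0]>105)&(hsv[...,0]<130)&(hsv[...,1]>140)&(hsv[...,2]>60)&inr,'blue')
    comp((hsv[...,0]>5)&(hsv[...,0]<17)&(hsv[...,1]>180)&(hsv[...,2]>90)&inr,'orange')
    comp(inr&(W[...,2]>40)&(W[...,2]<90),'tall',8)
img,hm=topdown(['scene0','side0'])
i3=cv2.resize(img[:,150:750],(600,600))[:,:,::-1];cv2.imwrite('pics/td.png',cv2.resize(img,(800,533))[:,:,::-1])
E
```

```text
scene0 [-9.10106369e-04 -6.26870641e-04  6.70707418e-01]
side0 [ 2.10066443e-05  5.60257918e-04 -2.90583882e-01]
scene0 blue px [364. 181.] 195 med [320.3 281.2   5.5] zr [2. 8.] rect [313.2 290.1] [59.  59.7] 32.1
scene0 blue px [316. 184.] 194 med [309.  155.8   5.7] zr [1. 9.] rect [310.3 150.8] [59.  61.1] 21.2
scene0 blue px [314. 222.] 446 med [450.6 106.8   7.8] zr [ 4. 11.] rect [436.6 110.9] [78.6 83.9] 59.1
scene0 blue px [271. 224.] 158 med [494.3  -7.6  69.3] zr [59. 72.] rect [460.7  -2.8] [30.3 92.7] 81.4
scene0 orange px [374. 276.] 1214 med [656.9 203.3  12.5] zr [ 5. 16.] rect [636.  184.6] [264.7 117.2] 81.6
scene0 tall px [366. 170.] 12 med [322.4 287.7  42.1] zr [40. 44.] rect [322.3 288.7] [10.2 12.5] 40.9
scene0 tall px [317. 172.] 15 med [302.7 155.5  43. ] zr [40. 45.] rect [301.2 154.6] [11.5 10.9] 18.6
scene0 tall px [387. 195.] 63 med [438.2 299.4  53.7] zr [41. 59.] rect [435.8 300.5] [15.4 15.8] 26.7
scene0 tall px [317. 209.] 55 med [453.6 113.6  55.4] zr [42. 59.] rect [451.8 114.4] [13.4 15.2] 59.0
scene0 tall px [222. 220.] 66 med [ 440.6 -115.6   53.
[... 2086 characters left out ...]
 157.2  41.9] zr [41. 44.] rect [299.  157.9] [11.8 10. ] 19.9
side0 tall px [301. 211.] 221 med [485.6 -13.9  65.5] zr [41. 72.] rect [488.7  -6.7] [32.3 32.3] 70.2
side0 tall px [383. 229.] 389 med [ 633.7 -144.4   71.1] zr [42. 90.] rect [ 644.  -136.1] [33.1 51.5] 12.0
side0 tall px [296. 247.] 72 med [ 435.  -117.2   53.4] zr [40. 59.] rect [ 436. -115.] [14.7 15.5] 29.0
side0 tall px [414. 257.] 361 med [ 652.5 -240.2   70.3] zr [45. 84.] rect [ 659.  -234.3] [24.7 44.9] 12.8
side0 tall px [332. 325.] 93 med [ 427.4 -332.1   55.8] zr [41. 59.] rect [ 428.4 -329.1] [15.4 14.5] 66.9
side0 tall px [425. 347.] 453 med [ 556.9 -430.5   68.1] zr [41. 71.] rect [ 561.4 -426.5] [32.5 33.9] 2.4
```

View pics/td.png

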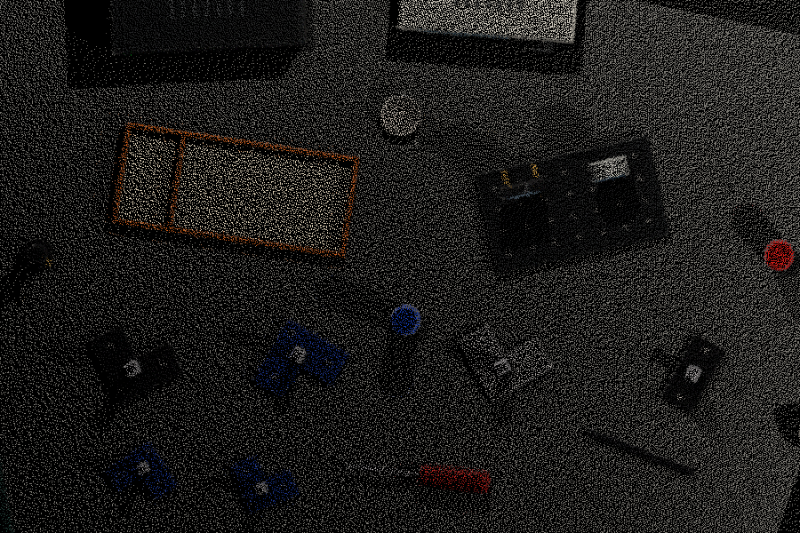

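The (315,218) blue L measures about 80 x 82 mm and its post is 58 mm tall. The other two are about 60 x 60 mm with 44 mm posts, so (315,218) is the one meant. Next: crop confirmation and pose fits.

```bash
cat > fit.py <<'E'
from h import *
from scipy.optimize import minimize
def pts(tags,c,r,z0,z1):
    Q=[]
    for t in tags:
        W=cloud(load(t)).reshape(-1,3);W=W[np.isfinite(W[:,0])]
        Q.append(W[(np.hypot(W[:,0]-c[0],W[:,1]-c[1])<r)&(W[:,2]>z0)&(W[:,2]<z1)])
    return np.vstack(Q)
Lp=np.array([[-30,-30],[50,-30],[50,10],[10,10],[10,50],[-30,50]],np.float32)
Bp=np.array([[-40,-20],[40,-20],[40,20],[-40,20]],np.float32)
def sd(poly,P): return np.array([-cv2.pointPolygonTest(poly.reshape(-1,1,2),(float(a),float(b)),True) for a,b in P])
def grid(poly):
    g=np.mgrid[-60:62:4,-60:62:4].reshape(2,-1).T.astype(float); return g[sd(poly,g)<-1]
from scipy.spatial import cKDTree
def fitpart(tags,poly,c,r=70):
    P=pts(tags,c,r,5,11)[:,:2]
    # drop stragglers
    T=cKDTree(P);P=P[np.array([len(x) for x in T.query_ball_point(P,5)])>3]
    T=cKDTree(P);G=grid(poly)
    def cost(v):
        a=v[2];M=np.array([[np.cos(a),-np.sin(a)],[np.sin(a),np.cos(a)]])
        q=(P-v[:2])@M; o=np.clip(sd(poly,q),0,8)
        d=np.clip(T.query(G@M.T+v[:2])[0]-2,0,8)
        return (o**2).mean()+(d**2).mean()
    best=None
    for a in np.deg2rad(np.arange(-180,180,15)):
        v=[*c,a];f=cost(v)
        if best is None or f<best[0]: best=(f,v)
    b=best
    for _ in range(2):
        r_=minimize(cost,b[1],method='Nelder-Mead',options=dict(initial_simplex=np.array(b[1])+np.array([[0,0,0],[3,0,0],[0,3,0],[0,0,.12]]),xatol=.02,fatol=1e-4)); b=(r_.fun,r_.x)
    return b[1][:2].round(1),np.rad2deg(b[1][2]).round(1),round(b[0],2),len(P)
E
python3 - <<'E'
from fit import *
parts=dict(blackL=(Lp,(435.4,301)),blueL=(Lp,(451,115)),bar=(Bp,(429.5,-329.7)),bareL=(Lp,(437,-115)))
for k,(p,c) in parts.items():
    for t in (['scene0'],['side0'],['scene0','side0']): print(k,t,*fitpart(t,p,c))
for t in ['scene0','side0']:
    d=load(t);F=d['frame'];W=cloud(d);hsv=cv2.cvtColor(F,cv2.COLOR_RGB2HSV)
    m=(np.hypot(W[...,0]-636,W[...,1]-185)<160)&(W[...,2]>11)&(W[...,2]<18)&(hsv[...,1]>120)
    P=W[m][:,:2]
    def sdw(v):
        a=v[2];M=np.array([[np.cos(a),-np.sin(a)],[np.sin(a),np.cos(a)]]);q=(P-v[:2])@M
        d1=abs(abs(q[:,0])-54.5);d2=abs(abs(q[:,1])-130);d3=abs(q[:,1]-67)
        e=np.clip(np.minimum(np.minimum(d1,d2),d3)-2,0,6);return (e**2).mean()
    for a0 in (-8.4,171.6):
        best=None
        for dx in range(-8,9,4):
            for dy in range(-8,9,4):
                v0=np.array([636+dx,185+dy,np.deg2rad(a0)])
                r=minimize(sdw,v0,method='Nelder-Mead',options=dict(initial_simplex=v0+np.array([[0,0,0],[3,0,0],[0,3,0],[0,0,.03]])))
                if best is None or r.fun<best.fun: best=r
        print(t,'caddy',best.x[:2].round(1),np.rad2deg(best.x[2]).round(2),round(best.fun,2),len(P))
s=readout.state();w,x,y,z=s['eef_rot'];print(R.from_quat([x,y,z,w]).as_matrix().round(3))
F=load('scene0')['frame'];cv2.imwrite('pics/crop.png',cv2.resize(F[150:250,280:410],None,fx=5,fy=5,interpolation=cv2.INTER_CUBIC)[:,:,::-1])
E
```

```text
blackL ['scene0'] [438.4 296.7] -59.0 3.27 428
blackL ['side0'] [435.4 297.8] -66.0 5.45 202
blackL ['scene0', 'side0'] [435.6 299.8] -63.0 0.26 696
blueL ['scene0'] [453.5 116.8] 146.3 1.95 472
blueL ['side0'] [448.1 112.6] 148.8 2.36 340
blueL ['scene0', 'side0'] [450.7 114.6] 149.3 0.14 837
bar ['scene0'] [ 432.  -327.6] -33.2 3.11 358
bar ['side0'] [ 427.1 -328.6] -28.4 0.85 683
bar ['scene0', 'side0'] [ 429.8 -330.1] -29.4 0.16 1044
bareL ['scene0'] [ 439.8 -113.2] -63.1 2.36 531
bareL ['side0'] [ 437.  -116.5] -62.1 4.0 551
bareL ['scene0', 'side0'] [ 437.4 -114.7] -60.0 0.07 1089
scene0 caddy [636.1 184.5] -8.59 0.27 918
scene0 caddy [636.1 184.5] 171.42 3.68 918
side0 caddy [635.6 186.1] -8.7 0.73 395
side0 caddy [635.6 186.3] 171.33 5.06 395
[[-0.001  0.297  0.955]
 [-0.001  0.955 -0.297]
 [-1.    -0.001 -0.   ]]
```

View pics/crop.png

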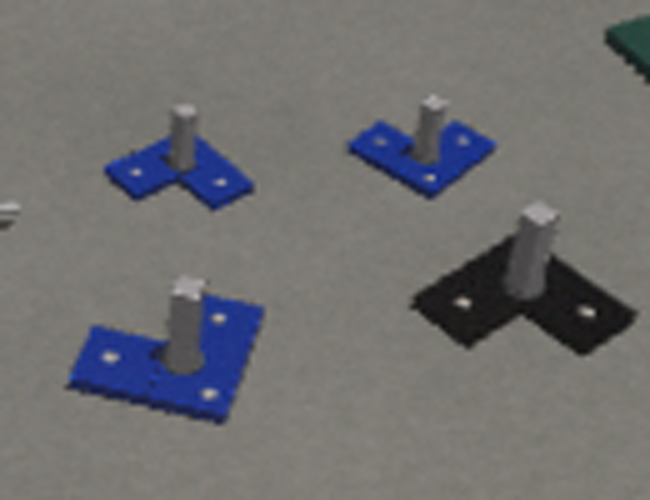

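Crop confirms it: the bottom-left blue L, (315,218) in the full picture, is clearly the largest of the three.

Plan:
- **Black L:** pick with the jaw at 116°, place at caddy yaw 0.
- **Blue L:** place at caddy yaw 180.
- **Bar:** place at the −y end.

First move is to above the black L.

Call:
{"op": "send_rows", "data": {
  "moves": [
    [34, -28, -10, 5.4, 60],
    [34, -28, -10, 5.4, 60],
    [34, -28, -10, 5.4, 60],
    [34, -28, -10, 5.4, 60],
    [34, -28, -10, 5.4, 60],
    [34, -28, -10, 5.4, 60],
    [34, -28, -10, 5.4, 60],
    [34, -28, -10, 5.4, 60]
  ],
  "grip_force": 50
}}

```text
time: 0.95
ee_pos: [436.5, 299.8, 150.8]
eef_rot: [0.689, -0.16, 0.689, 0.16]
force: [0.2, 0.2, -0.9]
gripper_width: 0.599
```

Call:
{"op": "send_rows", "data": {
  "moves": [
    [0, 0, 0, 0, 60],
    [0, 0, 0, 0, 60]
  ]
}}

```text
time: 1.15
ee_pos: [435.6, 300.3, 150.7]
eef_rot: [0.689, -0.157, 0.69, 0.157]
force: [-0.7, -0.2, 0.1]
gripper_width: 0.601
```

```bash
cat >> h.py <<'E'
def st():
    s=readout.state();w,x,y,z=s['eef_rot'];M=R.from_quat([x,y,z,w]).as_matrix()
    print('t',round(s['time'],2),'tcp',s['ee_pos'].round(1),'jaw',np.rad2deg(np.arctan2(M[1,1],M[0,1])).round(2),'F',s['force'].round(1),'w',round(s['gripper_width'],3),'q',s['q'].round(2),'xax',M[:,0].round(3))
    return s
E
python3 - <<'E'
from fit import *
st();grab('wrist','w1')
for t in (['w1'],['w1','side0','scene0']): print(fitpart(t,Lp,(435.5,300.5)))
W=cloud(load('w1'));m=(W[...,2]>50)&(W[...,2]<62)&(np.hypot(W[...,0]-435,W[...,1]-300)<25);P=W[m];print(len(P),P.mean(0),cv2.minAreaRect(P[:,:2].astype(np.float32)))
E
```

```text
t 1.15 tcp [435.6 300.3 150.7] jaw 115.73 F [-0.7 -0.2  0.1] w 0.601 q [ 0.46  0.36 -0.37  0.85  0.    0.01] xax [-0.002 -0.    -1.   ]
(array([433.9, 303.7]), np.float64(-63.8), np.float64(0.86), 4728)
(array([434.2, 301.8]), np.float64(-64.1), np.float64(0.07), 5431)
342 [433.37472371 301.31547437  57.42620337] ((434.0557556152344, 301.6292419433594), (13.862030982971191, 13.48448657989502), 25.304990768432617)
```

View pics/w1.png

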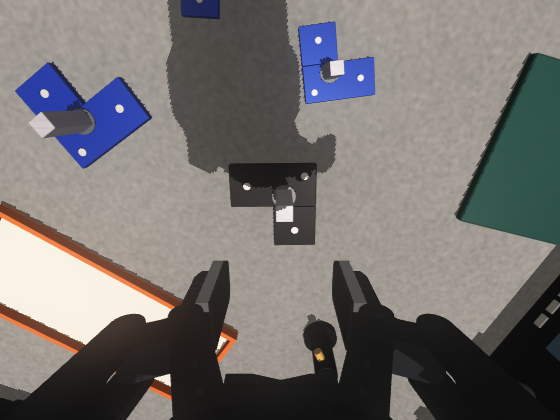

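Wrist view: the black L at (272,200) has its post between the fingers, and the post measures (434.3,301.5). I'm descending now.

Call:
{"op": "send_rows", "data": {
  "moves": [
    [-1, 0, -30, 0, 60],
    [0, 0, -30, 0, 60],
    [0, 0, -30, 0, 60],
    [0, 0, -20, 0, 60],
    [0, 0, -14, 0, 60],
    [0, 0, -10, 0, 60],
    [0, 0, 0, 0, 60]
  ]
}}

```text
time: 1.9
ee_pos: [432.9, 301.7, 16.5]
eef_rot: [0.688, -0.159, 0.69, 0.159]
force: [-0.1, -0.1, 0.1]
gripper_width: 0.595
```

Call:
{"op": "send_rows", "data": {
  "moves": [
    [0, 0, 0, 0, 0],
    [0, 0, 0, 0, 0],
    [0, 0, 0, 0, 0],
    [0, 0, 0, 0, 0],
    [0, 0, 0, 0, 0],
    [0, 0, 0, 0, 0],
    [0, 0, 0, 0, 0]
  ]
}}

```text
time: 2.6
ee_pos: [435.3, 301.7, 18.3]
eef_rot: [0.69, -0.158, 0.688, 0.159]
force: [-1.8, 1.0, 6.0]
gripper_width: 0.156
```

Call:
{"op": "send_rows", "data": {
  "moves": [
    [0, 0, 10, 0, 0],
    [0, 0, 20, 0, 0],
    [0, 0, 30, 0, 0],
    [0, 0, 30, 0, 0],
    [0, 0, 13, 0, 0],
    [0, 0, 0, 0, 0],
    [0, 0, 0, 0, 0]
  ]
}}

```text
time: 3.3
ee_pos: [434.2, 300.9, 120.2]
eef_rot: [0.689, -0.159, 0.689, 0.158]
force: [-0.3, -0.4, -1.1]
gripper_width: 0.153
```

Run:
```python
from h import *
st();grab('wrist','w2');grab('scene','s2')
F=load('s2')['frame'];cv2.imwrite('pics/c2.png',cv2.resize(F[90:270,300:480],None,fx=3,fy=3)[:,:,::-1])
```

```text
t 3.3 tcp [434.2 300.9 120.2] jaw 115.9 F [-0.3 -0.4 -1.1] w 0.153 q [ 0.47  0.39 -0.41  0.77 -0.    0.01] xax [-0. -0. -1.]
```

View pics/w2.png

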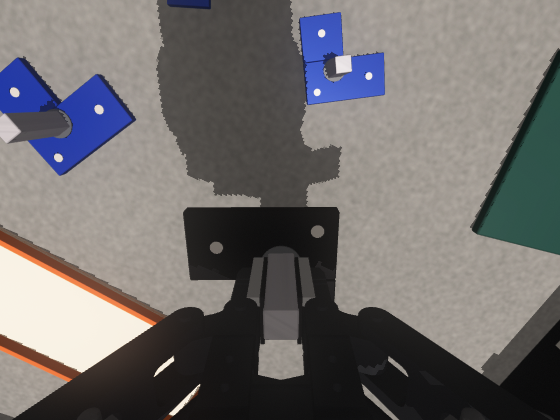

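View pics/c2.png

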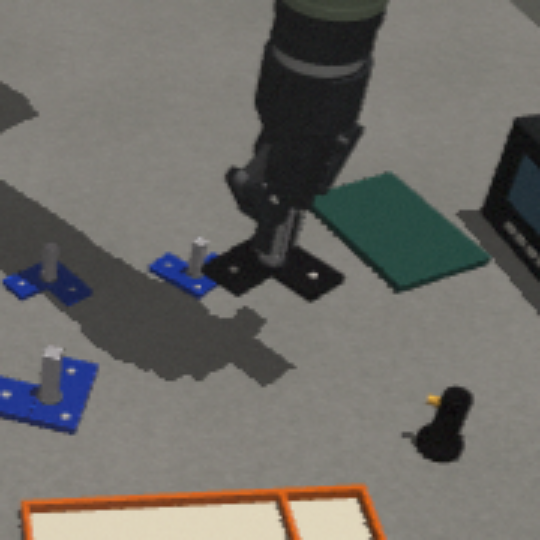

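It is held level with its arms oriented as expected. Carrying it to the bay.

Call:
{"op": "send_rows", "data": {
  "moves": [
    [22.7, -19.4, 0, 7, 0],
    [22.7, -19.4, 0, 7, 0],
    [22.7, -19.4, 0, 7, 0],
    [22.7, -19.4, 0, 7, 0],
    [22.7, -19.4, 0, 7, 0],
    [22.7, -19.4, 0, 7, 0],
    [22.7, -19.4, 0, 7, 0],
    [22.4, -19, 0, 6.4, 0]
  ]
}}

```text
time: 4.2
ee_pos: [615.6, 145.3, 118.5]
eef_rot: [0.535, -0.461, 0.536, 0.462]
force: [0.6, 0.4, -1.5]
gripper_width: 0.157
```

Call:
{"op": "send_rows", "data": {
  "moves": [
    [0, 0, -20, 0, 0],
    [0, 0, -20, 0, 0],
    [0, 0, 0, 0, 0],
    [0, 0, 0, 0, 0]
  ]
}}

```text
time: 4.6
ee_pos: [614.6, 146.2, 79.0]
eef_rot: [0.536, -0.46, 0.537, 0.461]
force: [-0.9, -0.1, -1.4]
gripper_width: 0.155
```

Run:
```python
from h import *
st();grab('wrist','w3');grab('scene','s3')
F=load('s3')['frame'];cv2.imwrite('pics/c3.png',cv2.resize(F[130:310,290:470],None,fx=3,fy=3)[:,:,::-1])
```

```text
t 4.6 tcp [614.6 146.2  79. ] jaw 171.31 F [-0.9 -0.1 -1.4] w 0.155 q [ 0.12  0.61 -0.16  0.81 -0.   -1.3 ] xax [-0.003 -0.    -1.   ]
```

View pics/w3.png

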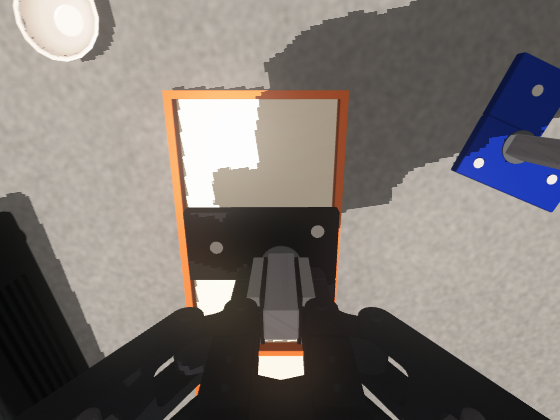

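View pics/c3.png

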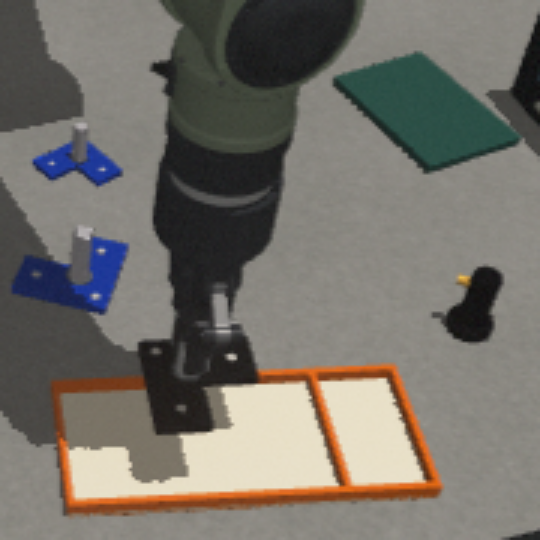

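```bash
cat >> fit.py <<'E'
CX,CY,CA=635.9,185.3,np.deg2rad(-8.65)
def tocad(P):
    M=np.array([[np.cos(CA),-np.sin(CA)],[np.sin(CA),np.cos(CA)]]);return (np.atleast_2d(P)[:,:2]-[CX,CY])@M
E
python3 - <<'E'
from fit import *
d=load('w3');W=cloud(d);F=d['frame']
m=(W[...,2]>62)&(W[...,2]<78)&(F.max(2)<90)
m[:205]=0;m[285:]=0
P=W[m];q=tocad(P);print(len(P),np.percentile(P[:,2],[5,50,95]));
row=W[215:255,180:350].reshape(-1,3);row=row[(row[:,2]>60)&(row[:,2]<78)];q=tocad(row)
print('caddy x range',np.percentile(q[:,0],[.5,99.5]),'y min',np.percentile(q[:,1],[.5,99.5]), 'z',np.median(row[:,2]))
# caddy walls seen by wrist
hsv=cv2.cvtColor(F,cv2.COLOR_RGB2HSV);m=(hsv[...,1]>150)&(hsv[...,0]<18)&(W[...,2]>11)&(W[...,2]<18);q=tocad(W[m]);print(len(q))
e=q[q[:,1]<-126];print('end wall y',e[:,1].min(),e[:,1].max());e=q[(q[:,1]>-115)&(q[:,1]<-60)]
for s in (-1,1):
    k=e[e[:,0]*s>30];print('x wall',np.percentile(k[:,0],[2,50,98]) if len(k) else None)
E
```

```text
9078 [66.9671447  68.67934784 69.8692297 ]
caddy x range [-44.70959522  33.99658041] y min [-70.27212648 -47.91859572] z 68.76823042474452
2828
end wall y -131.77078750398198 -126.02768530946611
x wall [-57.09114932 -54.56726907 -52.35201779]
x wall [51.5410789  51.96176654 55.43228781]
```

Plate edges in the caddy frame are within about 2 mm of plan, so I'm lowering it and then releasing.

Call:
{"op": "send_rows", "data": {
  "moves": [
    [1, -1, -20, 0, 0],
    [0, 0, -16, 0, 0],
    [0, 0, -10, 0, 0],
    [0, 0, -7, 0, 0],
    [0, 0, -3, 0, 0],
    [0, 0, 0, 0, 0],
    [0, 0, 0, 0, 0]
  ]
}}

```text
time: 5.4
ee_pos: [617.3, 145.4, 24.9]
eef_rot: [0.537, -0.461, 0.536, 0.46]
force: [-0.7, 1.1, -1.1]
gripper_width: 0.157
```

Call:
{"op": "send_rows", "data": {
  "moves": [
    [0, 0, 0, 0, 45],
    [0, 0, 0, 0, 45],
    [0, 0, 0, 0, 45],
    [0, 0, 0, 0, 45]
  ]
}}

```text
time: 5.8
ee_pos: [617.0, 145.4, 24.6]
eef_rot: [0.537, -0.461, 0.536, 0.461]
force: [-0.5, 0.0, -0.3]
gripper_width: 0.45
```

Call:
{"op": "send_rows", "data": {
  "moves": [
    [0, 0, 20, 0, 45],
    [0, 0, 30, 0, 45],
    [0, 0, 40, 0, 60],
    [0, 0, 0, 0, 60]
  ]
}}

```text
time: 6.2
ee_pos: [620.8, 145.9, 120.3]
eef_rot: [0.539, -0.463, 0.534, 0.459]
force: [1.7, -0.8, 0.6]
gripper_width: 0.599
```

Run:
```python
from fit import *
st();grab('wrist','w4')
W=cloud(load('w4'));
```

```text
t 6.2 tcp [620.8 145.9 120.3] jaw 171.31 F [ 1.7 -0.8  0.6] w 0.599 q [ 0.12  0.57 -0.11  0.88  0.   -1.3 ] xax [ 0.01   0.001 -1.   ]
```

View pics/w4.png

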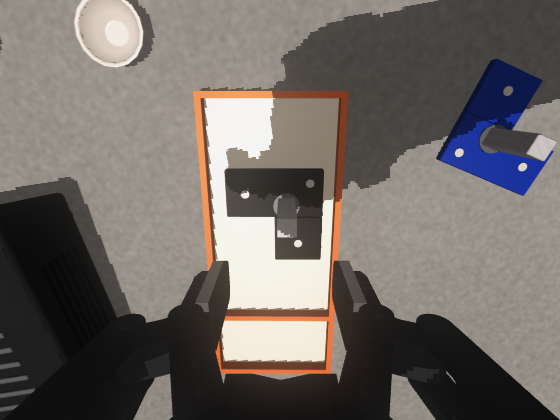

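```bash
cat >> fit.py <<'E'
def fitP(P,poly,c,a0,step=15,span=180):
    T=cKDTree(P);G=grid(poly)
    def cost(v):
        a=v[2];M=np.array([[np.cos(a),-np.sin(a)],[np.sin(a),np.cos(a)]])
        q=(P-v[:2])@M; o=np.clip(sd(poly,q),0,8)
        d=np.clip(T.query(G@M.T+v[:2])[0]-2,0,8)
        return (o**2).mean()+(d**2).mean()
    b=(0,np.array([*c,np.deg2rad(a0)]))
    for _ in range(2):
        r_=minimize(cost,b[1],method='Nelder-Mead',options=dict(initial_simplex=np.array(b[1])+np.array([[0,0,0],[3,0,0],[0,3,0],[0,0,.12]]),xatol=.02,fatol=1e-4)); b=(r_.fun,r_.x)
    return b[1][:2].round(1),np.rad2deg(b[1][2]).round(1),round(b[0],2),len(P)
E
python3 - <<'E'
from fit import *
d=load('w4');W=cloud(d);F=d['frame']
m=(F.max(2)<75)&(W[...,2]>5)&(W[...,2]<18);q=tocad(W[m]);z=W[m][:,2]
k=(abs(q[:,0])<50)&(q[:,1]>-110)&(q[:,1]<50);q=q[k];print(np.percentile(z[k],[3,50,97]))
print(fitP(q[::3],Lp,(-14,-41.5),0))
# blue
m=(F[...,2]>100)&(F[...,0]<60)&(W[...,2]<12);P=W[m][:,:2];print(fitP(P[::3],Lp,(451,115),149.5))
E
```

```text
[10.25210812 12.01390502 13.29741186]
(array([-19. , -47.9]), np.float64(1.8), np.float64(5.95), 1382)
(array([450.1, 124.6]), np.float64(150.5), np.float64(14.52), 1080)
```

Run:
```python
from fit import *
d=load('w4');W=cloud(d);F=d['frame'].astype(int)
q=tocad(W.reshape(-1,3));z=W.reshape(-1,3)[:,2];f=F.reshape(-1,3)
k=(abs(q[:,0])<50)&(q[:,1]>-110)&(q[:,1]<50)&(z>8.5)&(z<16)&(f.max(1)<110)
q=q[k];print(k.sum(),q.min(0),q.max(0));
print(fitP(q[::6],Lp,(-14,-41.5),0))
z=z[k]; A=np.c_[q,np.ones(len(q))];print('plane tilt',np.linalg.lstsq(A,z,rcond=None)[0])
```

```text
5500 [-42.80031142 -73.09408953] [36.86110747  6.11864671]
(array([-11.5, -42.9]), np.float64(-0.8), np.float64(1.41), 917)
plane tilt [-5.74430819e-04 -2.91898239e-04  1.20009200e+01]
```

The black L lies flat with its top at z=12.0 ±0.1. Its extents are x −43..37 and y −73..6 in the caddy frame. Next is the blue L.

Call:
{"op": "send_rows", "data": {
  "moves": [
    [-27.6, -5, 0, -3.6, 60],
    [-27.6, -5, 0, -3.6, 60],
    [-27.6, -5, 0, -3.6, 60],
    [-27.6, -5, 0, -3.6, 60],
    [-27.6, -5, 0, -3.6, 60],
    [-27.6, -5, 0, -3.8, 60],
    [0, 0, 0, 0, 60],
    [0, 0, 0, 0, 60]
  ]
}}

```text
time: 7.05
ee_pos: [450.7, 115.3, 113.9]
eef_rot: [0.614, -0.351, 0.614, 0.351]
force: [-0.3, -0.3, -0.3]
gripper_width: 0.602
```

Run:
```python
from fit import *
st();grab('wrist','w5');W=cloud(load('w5'));m=(W[...,2]>52)&(W[...,2]<62)&(np.hypot(W[...,0]-451,W[...,1]-115)<25);P=W[m];print(len(P),P.mean(0),cv2.minAreaRect(P[:,:2].astype(np.float32)))
```

```text
t 7.05 tcp [450.7 115.3 113.9] jaw 149.54 F [-0.3 -0.3 -0.3] w 0.602 q [ 0.09  0.29 -0.57  0.7   0.   -0.95] xax [-0.  0. -1.]
427 [448.80890383 114.71686226  57.49197286] ((449.0060729980469, 115.45327758789062), (13.683897972106934, 13.54595947265625), 58.804176330566406)
```

View pics/w5.png

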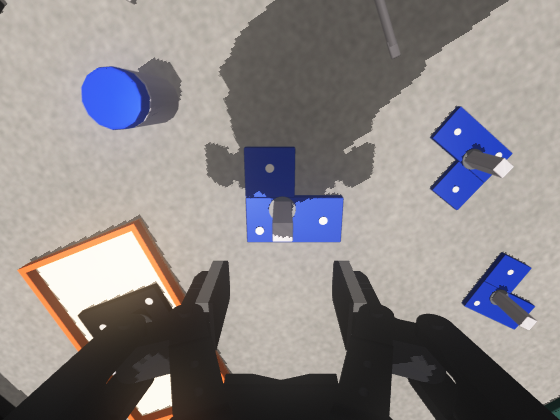

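Wrist view: the large blue L at (290,195) has its post at (283,225), between the fingers. Both smaller L's are off to the right. I'm descending and gripping.

Call:
{"op": "send_rows", "data": {
  "moves": [
    [-1, 0, -30, -0.5, 60],
    [0, 0, -30, 0, 60],
    [0, 0, -20, 0, 60],
    [0, 0, -12, 0, 60],
    [0, 0, -5, 0, 60],
    [0, 0, 0, 0, 60]
  ]
}}

```text
time: 7.7
ee_pos: [450.5, 115.4, 16.6]
eef_rot: [0.615, -0.348, 0.616, 0.348]
force: [-0.0, 0.1, -0.6]
gripper_width: 0.601
```

Call:
{"op": "send_rows", "data": {
  "moves": [
    [0, 0, 0, 0, 0],
    [0, 0, 0, 0, 0],
    [0, 0, 0, 0, 0],
    [0, 0, 0, 0, 0],
    [0, 0, 0, 0, 0],
    [0, 0, 0, 0, 0],
    [0, 0, 0, 0, 0]
  ]
}}

```text
time: 8.4
ee_pos: [451.1, 115.5, 18.1]
eef_rot: [0.616, -0.348, 0.615, 0.348]
force: [0.2, 1.2, 6.6]
gripper_width: 0.158
```

Call:
{"op": "send_rows", "data": {
  "moves": [
    [0, 0, 10, 0, 0],
    [0, 0, 20, 0, 0],
    [0, 0, 30, 0, 0],
    [0, 0, 30, 0, 0],
    [0, 0, 13, 0, 0],
    [0, 0, 0, 0, 0],
    [0, 0, 0, 0, 0]
  ]
}}

```text
time: 9.1
ee_pos: [449.8, 115.3, 120.2]
eef_rot: [0.615, -0.348, 0.615, 0.348]
force: [-0.7, -0.7, -1.3]
gripper_width: 0.158
```

Call:
{"op": "send_rows", "data": {
  "moves": [
    [29, 13.4, 0, 3.2, 0],
    [29, 13.4, 0, 3.2, 0],
    [29, 13.4, 0, 3.2, 0],
    [29, 13.4, 0, 3.2, 0],
    [29, 13.4, 0, 3.2, 0],
    [29, 13.5, 0, 3.2, 0],
    [29.5, 13.5, 0, 3.2, 0],
    [0, 0, -10, 0, 0]
  ]
}}

```text
time: 9.9
ee_pos: [657.2, 210.8, 109.1]
eef_rot: [0.537, -0.462, 0.535, 0.461]
force: [0.1, 0.6, -1.8]
gripper_width: 0.154
```

Call:
{"op": "send_rows", "data": {
  "moves": [
    [0, 0, -10, 0, 0],
    [0, 0, 0, 0, 0],
    [0, 0, 0, 0, 0]
  ]
}}

```text
time: 10.2
ee_pos: [651.8, 208.7, 99.0]
eef_rot: [0.535, -0.46, 0.537, 0.462]
force: [0.1, 0.2, -0.5]
gripper_width: 0.157
```

Run:
```python
from fit import *
st();d=grab('wrist','w6');W=cloud(d);F=np.array(d['frame']).astype(int)
m=(W[...,2]>75)&(W[...,2]<98)&(F[...,2]>F[...,0]+40);q=tocad(W[m]);print(m.sum(),np.percentile(q,[.3,50,99.7],axis=0),np.median(W[m][:,2]))
v,u=np.nonzero(m)
```

```text
t 10.2 tcp [651.8 208.7  99. ] jaw 171.38 F [ 0.1  0.2 -0.5] w 0.157 q [ 0.2   0.68  0.03  0.93 -0.   -1.22] xax [-0.003 -0.001 -1.   ]
9544 [[-37.41978424 -24.57373552]
 [ 13.79778208   8.56732858]
 [ 41.41041265  53.69354778]] 88.98082021439816
```

View pics/w6.png

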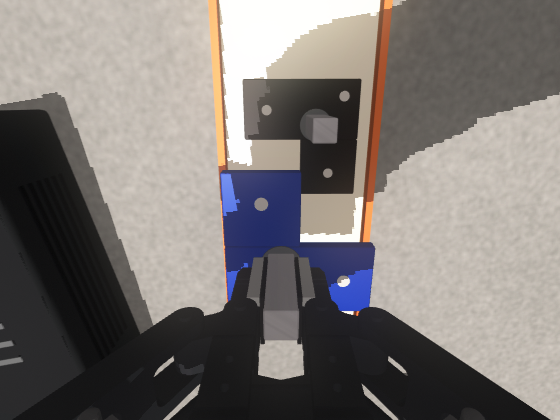

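Call:
{"op": "send_rows", "data": {
  "moves": [
    [1, 1, -20, 0, 0],
    [0, 0, -20, 0, 0],
    [0, 0, -14, 0, 0],
    [0, 0, 0, 0, 0],
    [0, 0, 0, 0, 0]
  ]
}}

```text
time: 10.75
ee_pos: [654.7, 210.3, 46.7]
eef_rot: [0.536, -0.461, 0.536, 0.461]
force: [0.0, 0.3, -0.4]
gripper_width: 0.155
```

Run:
```python
from fit import *
st();d=grab('wrist','w7');W=cloud(d);F=np.array(d['frame']).astype(int)
m=(W[...,2]>25)&(W[...,2]<45)&(F[...,2]>F[...,0]+40);q=tocad(W[m]);print(m.sum(),np.percentile(q,[.3,50,99.7],axis=0),np.median(W[m][:,2]))
```

```text
t 10.75 tcp [654.7 210.3  46.7] jaw 171.4 F [ 0.   0.3 -0.4] w 0.155 q [ 0.2   0.73 -0.01  0.83  0.   -1.22] xax [ 0.  0. -1.]
9235 [[-34.71192479 -22.49102127]
 [ 16.88145658  10.17454083]
 [ 44.16844677  55.67175904]] 36.6673323703524
```

View pics/w7.png

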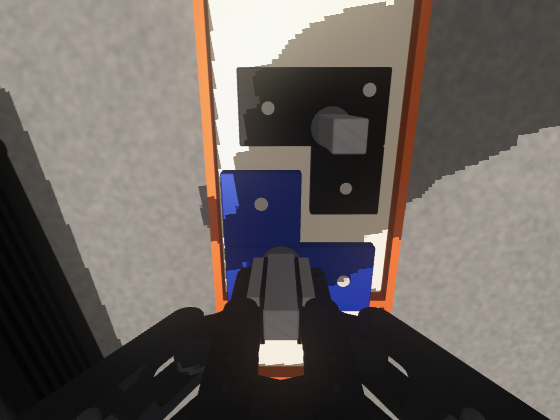

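Call:
{"op": "send_rows", "data": {
  "moves": [
    [0, 0, -10, 0, 0],
    [0, 0, -7, 0, 0],
    [0, 0, -5, 0, 0],
    [0, 0, -1, 0, 0],
    [0, 0, 0, 0, 0],
    [0, 0, 0, 0, 0]
  ]
}}

```text
time: 11.4
ee_pos: [654.8, 210.4, 23.4]
eef_rot: [0.536, -0.461, 0.536, 0.461]
force: [0.1, 0.2, -2.2]
gripper_width: 0.154
```

Call:
{"op": "send_rows", "data": {
  "moves": [
    [0, 0, 0, 0, 45],
    [0, 0, 0, 0, 45],
    [0, 0, 0, 0, 45],
    [0, 0, 0, 0, 45]
  ]
}}

```text
time: 11.8
ee_pos: [654.9, 210.4, 23.6]
eef_rot: [0.536, -0.461, 0.536, 0.461]
force: [0.3, -0.1, 0.0]
gripper_width: 0.449
```

Call:
{"op": "send_rows", "data": {
  "moves": [
    [0, 0, 20, 0, 45],
    [0, 0, 30, 0, 45],
    [0, 0, 46, 0, 60],
    [0, 0, 0, 0, 60],
    [0, 0, 0, 0, 60]
  ]
}}

```text
time: 12.3
ee_pos: [655.9, 210.6, 121.2]
eef_rot: [0.537, -0.462, 0.535, 0.461]
force: [-0.9, -0.1, -0.9]
gripper_width: 0.598
```

```bash
cat >> fit.py <<'E'
def bay(d):
    W=cloud(d);F=np.array(d['frame']).astype(int)
    q=tocad(W.reshape(-1,3));z=W.reshape(-1,3)[:,2];f=F.reshape(-1,3)
    base=(abs(q[:,0])<50.5)&(q[:,1]>-126)&(q[:,1]<63.5)&(z>8.5)&(z<20)
    bl=base&(f[:,2]>f[:,0]+40); bk=base&(f.max(1)<110)&~bl&(f[:,2]<f[:,0]+25)
    for n,k in (('blue',bl),('black',bk)):
        if k.sum()<50: print(n,k.sum());continue
        A=np.c_[q[k],np.ones(k.sum())];c=np.linalg.lstsq(A,z[k],rcond=None)[0]
        print(n,k.sum(),'lo',np.percentile(q[k],.3,axis=0).round(1),'hi',np.percentile(q[k],99.7,axis=0).round(1),'z',np.percentile(z[k],[3,50,97]).round(1),'tilt mrad',(c[:2]*1000).round(1))
E
python3 - <<'E'
from fit import *
st();bay(grab('wrist','w8'));bay(grab('scene','s8'))
E
```

```text
t 12.3 tcp [655.9 210.6 121.2] jaw 171.41 F [-0.9 -0.1 -0.9] w 0.598 q [ 0.2   0.66  0.06  0.97 -0.   -1.22] xax [ 0.004  0.001 -1.   ]
blue 5122 lo [-34.8 -22.3] hi [43.7 56.2] z [10.8 12.  13.2] tilt mrad [-0.9 -0.1]
black 7743 lo [-42.4 -72.2] hi [36.4 25.4] z [10.8 12.1 13.6] tilt mrad [2.  2.8]
blue 613 lo [-34.3 -23.4] hi [46.3 55.3] z [ 9.2 11.9 14.1] tilt mrad [-1.2  0.2]
black 767 lo [-42.2 -73.6] hi [38.7 31. ] z [ 9.6 12.  15.4] tilt mrad [ 5.8 11.7]
```

View pics/w8.png

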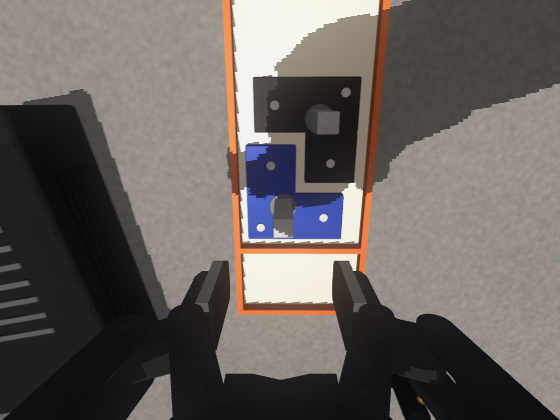

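Blue L is flat (z=12) with clean gaps all round. Next: the bar.

Call:
{"op": "send_rows", "data": {
  "moves": [
    [-16, -38.6, 0, -1.4, 60],
    [-16, -38.6, 0, -1.4, 60],
    [-16, -38.6, 0, -1.4, 60],
    [-16, -38.6, 0, -1.4, 60],
    [-16, -38.6, 0, -1.4, 60],
    [-16, -38.6, 0, -1.4, 60],
    [-16, -38.6, 0, -1.4, 60],
    [-16, -38.6, 0, -1.4, 60]
  ]
}}

```text
time: 13.2
ee_pos: [524.6, -99.4, 117.8]
eef_rot: [0.578, -0.406, 0.579, 0.407]
force: [0.4, -1.4, 0.2]
gripper_width: 0.602
```

Call:
{"op": "send_rows", "data": {
  "moves": [
    [-16, -38.6, 0, -1.4, 60],
    [-16, -38.6, 0, -1.4, 60],
    [-16, -38.6, 0, -1.4, 60],
    [-16, -38.6, 0, -1.4, 60],
    [-16, -38.6, 0, -1.4, 60],
    [-17, -38.6, 0, -1.4, 60],
    [0, 0, 0, 0, 60],
    [0, 0, 0, 0, 60]
  ]
}}

```text
time: 14.0
ee_pos: [428.4, -329.9, 117.9]
eef_rot: [0.607, -0.361, 0.607, 0.364]
force: [-0.0, -1.0, 0.3]
gripper_width: 0.605
```

Run:
```python
from fit import *
st();W=cloud(grab('wrist','w9'));m=(W[...,2]>52)&(W[...,2]<62)&(np.hypot(W[...,0]-430,W[...,1]+330)<25);P=W[m];print(len(P),P.mean(0),cv2.minAreaRect(P[:,:2].astype(np.float32)))
```

```text
t 14.0 tcp [ 428.4 -329.9  117.9] jaw 151.69 F [-0.  -1.   0.3] w 0.605 q [-0.79  0.41 -0.38  0.78  0.   -1.87] xax [-0.002  0.002 -1.   ]
430 [ 427.62522339 -330.68671725   57.50057935] ((428.1253356933594, -329.63250732421875), (14.524056434631348, 13.8787841796875), 60.853328704833984)
```

View pics/w9.png

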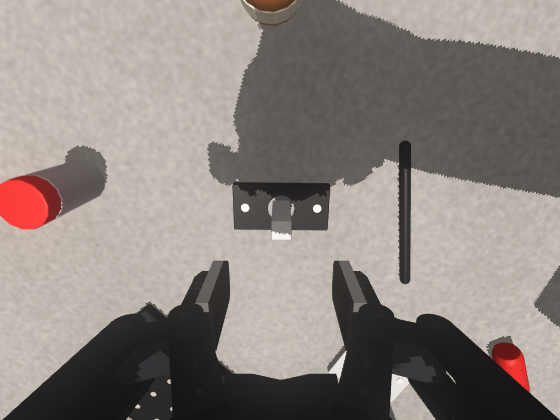

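Call:
{"op": "send_rows", "data": {
  "moves": [
    [-1, 0, -30, -0.8, 60],
    [0, 0, -30, 0, 60],
    [0, 0, -22, 0, 60],
    [0, 0, -14, 0, 60],
    [0, 0, -6, 0, 60],
    [0, 0, 0, 0, 60]
  ]
}}

```text
time: 14.65
ee_pos: [428.5, -328.2, 16.3]
eef_rot: [0.609, -0.359, 0.609, 0.36]
force: [0.5, -0.5, -0.0]
gripper_width: 0.597
```

Call:
{"op": "send_rows", "data": {
  "moves": [
    [0, 0, 0, 0, 0],
    [0, 0, 0, 0, 0],
    [0, 0, 0, 0, 0],
    [0, 0, 0, 0, 0],
    [0, 0, 0, 0, 0],
    [0, 0, 0, 0, 0],
    [0, 0, 0, 0, 0]
  ]
}}

```text
time: 15.35
ee_pos: [429.3, -330.5, 18.2]
eef_rot: [0.61, -0.359, 0.609, 0.358]
force: [0.9, 1.7, 6.7]
gripper_width: 0.152
```

Call:
{"op": "send_rows", "data": {
  "moves": [
    [0, 0, 10, 0, 0],
    [0, 0, 20, 0, 0],
    [0, 0, 30, 0, 0],
    [0, 0, 30, 0, 0],
    [0, 0, 13, 0, 0],
    [0, 0, 0, 0, 0],
    [0, 0, 0, 0, 0]
  ]
}}

```text
time: 16.05
ee_pos: [428.4, -329.9, 120.2]
eef_rot: [0.609, -0.359, 0.609, 0.359]
force: [0.4, 0.7, -2.7]
gripper_width: 0.157
```

Call:
{"op": "send_rows", "data": {
  "moves": [
    [17.5, 38, 0, 1.9, 0],
    [17.5, 38, 0, 1.9, 0],
    [17.5, 38, 0, 1.9, 0],
    [17.5, 38, 0, 1.9, 0],
    [17.5, 38, 0, 1.9, 0],
    [17.5, 38, 0, 1.9, 0],
    [17.5, 38, 0, 1.9, 0],
    [17.5, 38, 0, 1.9, 0]
  ]
}}

```text
time: 16.85
ee_pos: [567.9, -24.2, 118.6]
eef_rot: [0.555, -0.436, 0.557, 0.437]
force: [0.6, -0.3, -2.6]
gripper_width: 0.159
```

Call:
{"op": "send_rows", "data": {
  "moves": [
    [17.5, 38, 0, 1.8, 0],
    [17.5, 38, 0, 1.8, 0],
    [17.2, 36.4, 0, 1.6, 0],
    [0, 0, -20, 0, 0],
    [0, 0, -20, 0, 0],
    [0, 0, -20, 0, 0],
    [0, 0, 0, 0, 0],
    [0, 0, 0, 0, 0]
  ]
}}

```text
time: 17.65
ee_pos: [619.7, 86.3, 59.0]
eef_rot: [0.535, -0.46, 0.537, 0.462]
force: [0.4, 1.1, -1.2]
gripper_width: 0.156
```

Run:
```python
from fit import *
st();d=grab('wrist','w10');W=cloud(d);F=np.array(d['frame']).astype(int)
q=tocad(W.reshape(-1,3));z=W.reshape(-1,3)[:,2];v=np.repeat(np.arange(420),560)
k=(z>38)&(z<56)&(v<285)&(v>150)&(abs(q[:,0])<60)&(F.reshape(-1,3).max(1)<120);print(k.sum(),np.percentile(q[k],[.5,50,99.5],axis=0).round(1),np.median(z[k]),np.percentile(v[k],[1,99]))
```

```text
t 17.65 tcp [619.7  86.3  59. ] jaw 171.4 F [ 0.4  1.1 -1.2] w 0.156 q [ 0.02  0.62 -0.19  0.76 -0.   -1.4 ] xax [-0.003 -0.    -1.   ]
6472 [[ -40.9 -120.4]
 [  -1.6 -110.8]
 [  37.9  -88.5]] 48.69336327091111 [226. 283.]
```

View pics/w10.png

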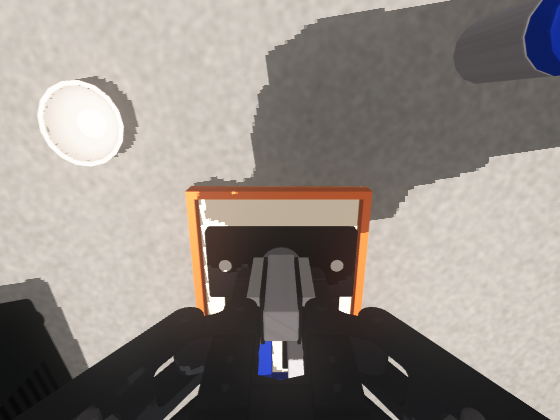

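Call:
{"op": "send_rows", "data": {
  "moves": [
    [1, 0, -14, 0, 0],
    [0, 0, -10, 0, 0],
    [0, 0, -7, 0, 0],
    [0, 0, -5, 0, 0],
    [0, 0, -1, 0, 0],
    [0, 0, 0, 0, 0],
    [0, 0, 0, 0, 0]
  ]
}}

```text
time: 18.4
ee_pos: [622.2, 86.4, 23.6]
eef_rot: [0.536, -0.461, 0.536, 0.461]
force: [1.0, -0.2, -2.4]
gripper_width: 0.157
```

Call:
{"op": "send_rows", "data": {
  "moves": [
    [0, 0, 0, 0, 45],
    [0, 0, 0, 0, 45],
    [0, 0, 0, 0, 45],
    [0, 0, 0, 0, 45]
  ]
}}

```text
time: 18.8
ee_pos: [622.1, 86.4, 23.6]
eef_rot: [0.536, -0.461, 0.536, 0.461]
force: [-0.7, 0.4, -0.4]
gripper_width: 0.449
```

Call:
{"op": "send_rows", "data": {
  "moves": [
    [0, 0, 20, 0, 45],
    [0, 0, 30, 0, 45],
    [0, 0, 46, 0, 60],
    [0, 0, 30, 0, 60],
    [0, 0, 0, 0, 60],
    [0, 0, 0, 0, 60]
  ]
}}

```text
time: 19.4
ee_pos: [622.4, 86.4, 150.0]
eef_rot: [0.537, -0.462, 0.536, 0.461]
force: [-0.6, -0.5, -0.7]
gripper_width: 0.601
```

Run:
```python
from fit import *
st()
for n in ('wrist','side'):
    d=grab(n,n[0]+'11');W=cloud(d);q=tocad(W.reshape(-1,3));z=W.reshape(-1,3)[:,2];f=np.array(d['frame']).reshape(-1,3).astype(int)
    k=(abs(q[:,0])<50.5)&(q[:,1]>-126)&(q[:,1]<-76.5)&(z>8.5)&(z<20)&(f.max(1)<120)
    c=np.linalg.lstsq(np.c_[q[k],np.ones(k.sum())],z[k],rcond=None)[0]
    print('bar',k.sum(),np.percentile(q[k],[.5,99.5],axis=0).round(1),np.median(z[k]),(c[:2]*1e3).round(1))
    k=(z>58)&(z<76)&(np.hypot(W[...,0].ravel()-489,W[...,1].ravel()+6.7)<30);P=W.reshape(-1,3)[k&(z>68)]
    if len(P)>5: print('can',len(P),cv2.minEnclosingCircle(P[:,:2].astype(np.float32)),np.median(P[:,2]))
```

```text
t 19.4 tcp [622.4  86.4 150. ] jaw 171.41 F [-0.6 -0.5 -0.7] w 0.601 q [ 0.02  0.53 -0.09  0.95  0.   -1.4 ] xax [ 0.002  0.    -1.   ]
bar 2967 [[ -38.5 -119.8]
 [  39.3  -80.7]] 12.034551338642984 [-0.1  2.6]
can 2387 ((488.46722412109375, -5.552151679992676), 17.35738754272461) 70.1551987444195
bar 248 [[ -39.  -125.5]
 [  40.   -78.2]] 11.72081234455817 [-1.2  2.2]
can 82 ((488.2082214355469, -5.340336799621582), 16.860546112060547) 69.70232413869076
```

View pics/w11.png

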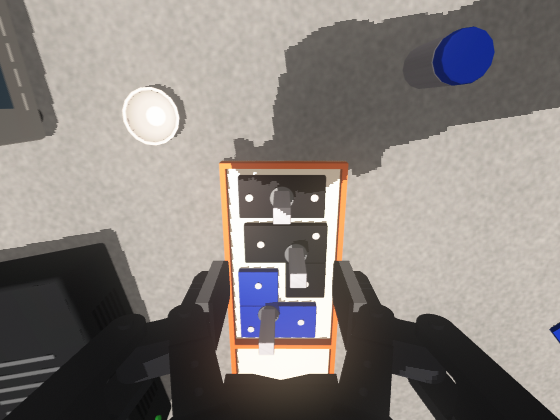

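All three plates are flat: the bar's top is at z=12.0, spanning x −39..39 and y −120..−81. The blue can is at (488.5,−6) with its top at z=70.

Call:
{"op": "send_rows", "data": {
  "moves": [
    [-26.6, -18.5, 0, 0, 80],
    [-26.6, -18.5, 0, 0, 80],
    [-26.6, -18.5, 0, 0, 80],
    [-26.6, -18.5, 0, 0, 80],
    [-27, -18.5, 0, 0, 80],
    [0, 0, -20, 0, 80],
    [0, 0, 0, 0, 80],
    [0, 0, 0, 0, 80]
  ]
}}

```text
time: 20.3
ee_pos: [487.8, -5.9, 128.4]
eef_rot: [0.536, -0.46, 0.537, 0.462]
force: [-0.9, 0.2, 0.6]
gripper_width: 0.803
```

Run:
```python
from fit import *
st();W=cloud(grab('wrist','w12'));m=(W[...,2]>67)&(W[...,2]<74)&(np.hypot(W[...,0]-488,W[...,1]+6)<25);P=W[m];print(len(P),P.mean(0),cv2.minEnclosingCircle(P[:,:2].astype(np.float32)))
```

```text
t 20.3 tcp [487.8  -5.9 128.4] jaw 171.41 F [-0.9  0.2  0.6] w 0.803 q [-0.16  0.31 -0.5   0.76  0.   -1.58] xax [-0.002  0.001 -1.   ]
1752 [488.33971563  -6.5742607   69.93336899] ((488.7090148925781, -5.669644355773926), 16.9122257232666)
```

View pics/w12.png

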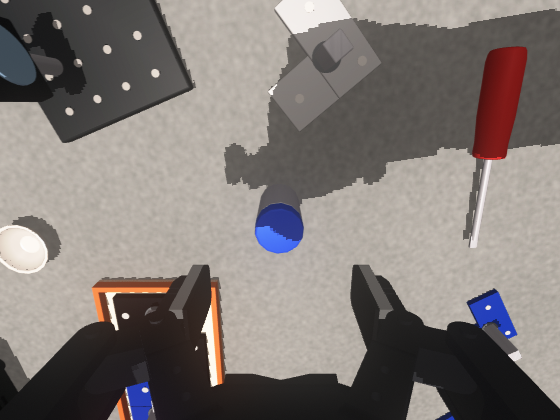

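Wrist view: the blue cap at (279,228) is centred between the fingers. Descending.

Call:
{"op": "send_rows", "data": {
  "moves": [
    [0, 0, -30, 0, 80],
    [0, 0, -30, 0, 80],
    [0, 0, -24, 0, 80],
    [0, 0, -15, 0, 80],
    [0, 0, -7, 0, 80],
    [0, 0, 0, 0, 80]
  ]
}}

```text
time: 20.95
ee_pos: [488.5, -5.8, 22.7]
eef_rot: [0.536, -0.461, 0.536, 0.462]
force: [-0.5, -0.1, 0.1]
gripper_width: 0.798
```

Call:
{"op": "send_rows", "data": {
  "moves": [
    [0, 0, 0, 0, 20],
    [0, 0, 0, 0, 20],
    [0, 0, 0, 0, 20],
    [0, 0, 0, 0, 20],
    [0, 0, 0, 0, 20],
    [0, 0, 0, 0, 20],
    [0, 0, 0, 0, 20]
  ]
}}

```text
time: 21.65
ee_pos: [489.4, -6.2, 24.3]
eef_rot: [0.537, -0.462, 0.536, 0.461]
force: [-0.2, 0.9, 6.9]
gripper_width: 0.388
```

Call:
{"op": "send_rows", "data": {
  "moves": [
    [0, 0, 10, 0, 20],
    [0, 0, 20, 0, 20],
    [0, 0, 30, 0, 20],
    [0, 0, 30, 0, 20],
    [0, 0, 10, 0, 20],
    [0, 0, 0, 0, 20],
    [0, 0, 0, 0, 20]
  ]
}}

```text
time: 22.35
ee_pos: [487.8, -6.1, 122.4]
eef_rot: [0.536, -0.461, 0.536, 0.461]
force: [0.5, -0.3, -2.2]
gripper_width: 0.384
```

Run:
```python
from fit import *
st();grab('scene','s13')
F=load('s13')['frame'];cv2.imwrite('pics/c13.png',cv2.resize(F[120:320,190:460],None,fx=2.8,fy=2.8)[:,:,::-1])
```

```text
t 22.35 tcp [487.8  -6.1 122.4] jaw 171.41 F [ 0.5 -0.3 -2.2] w 0.384 q [-0.16  0.32 -0.51  0.74 -0.   -1.58] xax [-0.001  0.    -1.   ]
```

View pics/c13.png

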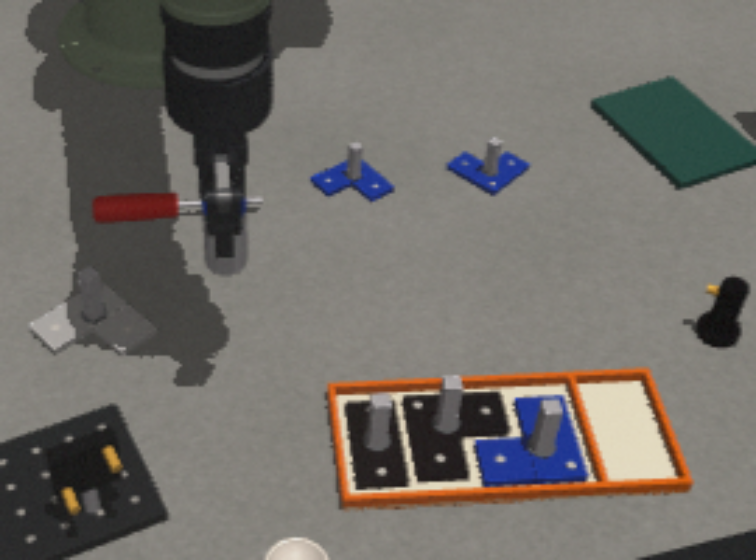

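Call:
{"op": "send_rows", "data": {
  "moves": [
    [20, 36, 0, 0, 20],
    [20, 36, 0, 0, 20],
    [20, 36, 0, 0, 20],
    [20, 36, 0, 0, 20],
    [20, 36, 0, 0, 20],
    [20, 36, 0, 0, 20],
    [20, 36, 0, 0, 20],
    [22, 37, 0, 0, 20]
  ]
}}

```text
time: 23.2
ee_pos: [649.7, 283.9, 120.5]
eef_rot: [0.535, -0.461, 0.537, 0.462]
force: [0.9, -0.4, -1.3]
gripper_width: 0.391
```

Call:
{"op": "send_rows", "data": {
  "moves": [
    [0, 0, -20, 0, 20],
    [0, 0, -20, 0, 20],
    [0, 0, -20, 0, 20],
    [0, 0, 0, 0, 20],
    [0, 0, 0, 0, 20]
  ]
}}

```text
time: 23.7
ee_pos: [649.2, 282.4, 61.4]
eef_rot: [0.535, -0.461, 0.537, 0.462]
force: [-0.7, -0.1, -1.3]
gripper_width: 0.383
```

Run:
```python
from fit import *
st();d=grab('scene','s14');W=cloud(d);F=np.array(d['frame'])
cv2.imwrite('pics/c14.png',cv2.resize(F[180:320,290:460],None,fx=4,fy=4)[:,:,::-1])
q=tocad(W.reshape(-1,3));z=W.reshape(-1,3)[:,2]
k=(np.hypot(q[:,0],q[:,1]-98.5)<30)&(z>25);print(k.sum(),z[k].min())
k&=(z<70);print(np.percentile(q[k],[2,98],axis=0))
```

```text
t 23.7 tcp [649.2 282.4  61.4] jaw 171.41 F [-0.7 -0.1 -1.3] w 0.383 q [ 0.31  0.75  0.08  0.9   0.   -1.11] xax [-0.004 -0.001 -1.   ]
1888 37.48013897158626
[[-18.27666484  80.84338216]
 [ 26.28603495 106.21249019]]
```

View pics/c14.png

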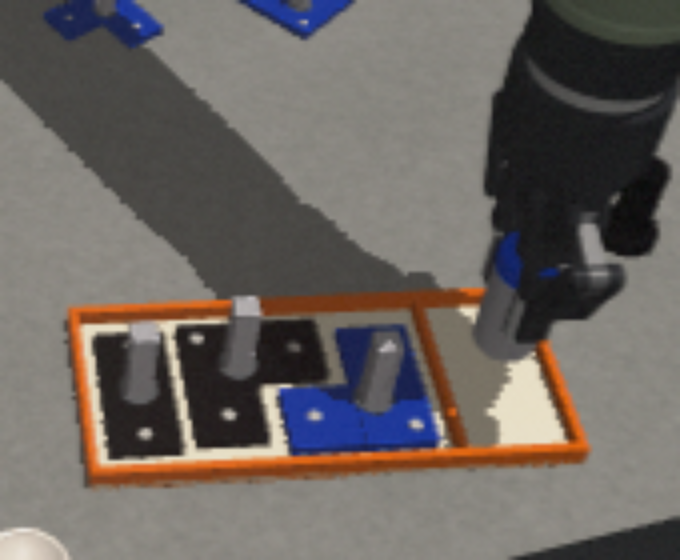

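Call:
{"op": "send_rows", "data": {
  "moves": [
    [0, 0, -14, 0, 20],
    [0, 0, -10, 0, 20],
    [0, 0, -7, 0, 20],
    [0, 0, -3, 0, 20],
    [0, 0, -1.5, 0, 20],
    [0, 0, 0, 0, 20],
    [0, 0, 0, 0, 20]
  ]
}}

```text
time: 24.45
ee_pos: [650.5, 282.9, 28.4]
eef_rot: [0.536, -0.461, 0.536, 0.461]
force: [-3.6, -0.7, 3.5]
gripper_width: 0.385
```

Call:
{"op": "send_rows", "data": {
  "moves": [
    [0, 0, 0, 0, 45],
    [0, 0, 0, 0, 60],
    [0, 0, 0, 0, 80],
    [0, 0, 0, 0, 80],
    [0, 0, 0, 0, 80],
    [0, 0, 0, 0, 80]
  ]
}}

```text
time: 25.05
ee_pos: [650.5, 282.8, 27.7]
eef_rot: [0.536, -0.461, 0.536, 0.461]
force: [0.5, -0.1, -0.2]
gripper_width: 0.799
```

Run:
```python
from fit import *
st();d=grab('scene','s15');F=np.array(d['frame'])
cv2.imwrite('pics/c15.png',cv2.resize(F[180:320,290:460],None,fx=4,fy=4)[:,:,::-1])
```

```text
t 25.05 tcp [650.5 282.8  27.7] jaw 171.41 F [ 0.5 -0.1 -0.2] w 0.799 q [ 0.31  0.79  0.05  0.83 -0.   -1.11] xax [ 0. -0. -1.]
```

View pics/c15.png

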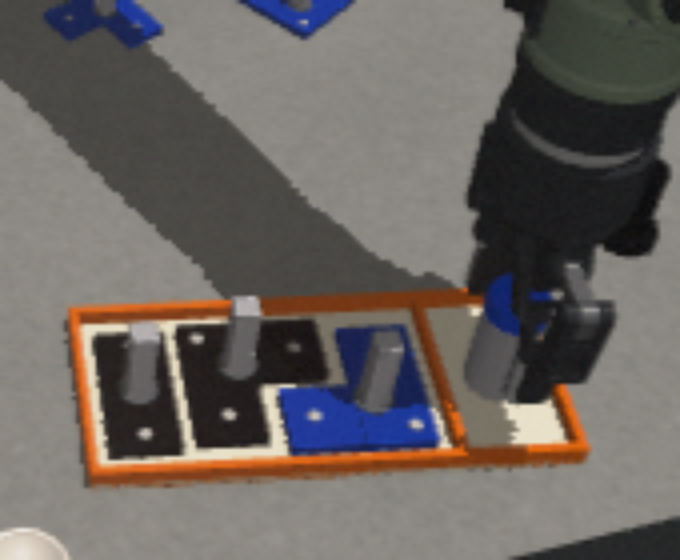

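Released upright. Retracting straight up, then away.

Call:
{"op": "send_rows", "data": {
  "moves": [
    [0, 0, 10, 0, 80],
    [0, 0, 25, 0, 80],
    [0, 0, 35, 0, 80],
    [0, 0, 40, 0, 80],
    [0, 0, 40, 0, 80],
    [-20, -5, 10, 0, 80],
    [-35, -5, 0, 0, 80],
    [-35, -5, 0, 0, 80]
  ]
}}

```text
time: 25.9
ee_pos: [560.2, 267.7, 189.3]
eef_rot: [0.537, -0.461, 0.535, 0.461]
force: [0.7, 0.2, 0.8]
gripper_width: 0.799
```

Call:
{"op": "send_rows", "data": {
  "moves": [
    [-30, 0, 0, 0, 80],
    [-20, 0, 0, 0, 80],
    [0, 0, 0, 0, 80],
    [0, 0, 0, 0, 80],
    [0, 0, 0, 0, 80]
  ]
}}

```text
time: 26.4
ee_pos: [511.9, 268.0, 188.3]
eef_rot: [0.537, -0.461, 0.536, 0.461]
force: [1.0, 0.7, 0.0]
gripper_width: 0.799
```

Run:
```python
from fit import *
st()
for n,t in (('scene','s16'),('side','d16')):
    d=grab(n,t);bay(d);W=cloud(d).reshape(-1,3);z=W[:,2];q=tocad(W)
    def top(k,name):
        if k.sum()>3: print(n,name,k.sum(),np.round(cv2.minEnclosingCircle(W[k][:,:2].astype(np.float32))[0],1),round(cv2.minEnclosingCircle(W[k][:,:2].astype(np.float32))[1],1),'z',np.median(z[k]).round(1),'cad',tocad(np.median(W[k],0)).round(1))
    top((np.hypot(q[:,0],q[:,1]-98.5)<35)&(z>71)&(z<78),'bluecan top')
    top((np.hypot(W[:,0]-563,W[:,1]+426)<30)&(z>66)&(z<75),'redcan')
    top((np.hypot(W[:,0]-437,W[:,1]+115)<30)&(z>40)&(z<62),'bare post')
d=load('s16')['frame'];cv2.imwrite('pics/c16.png',cv2.resize(d[130:320,190:460],None,fx=2.9,fy=2.9)[:,:,::-1])
```

```text
t 26.4 tcp [511.9 268.  188.3] jaw 171.39 F [1.  0.7 0. ] w 0.799 q [ 0.35  0.41 -0.19  0.98 -0.   -1.07] xax [ 0.002  0.    -1.   ]
blue 633 lo [-34.6 -23.5] hi [46.5 55.7] z [ 9.3 11.8 14.3] tilt mrad [-1.5 -0.9]
black 1147 lo [ -41.2 -120.3] hi [42.1 30.9] z [ 9.3 12.1 15.6] tilt mrad [3.  4.3]
scene bluecan top 161 [650.8 283.2] 18.0 z 73.8 cad [[ 0.7 97. ]]
scene redcan 192 [ 564.  -426.6] 17.9 z 70.1 cad [[  22.1 -615.8]]
scene bare post 66 [ 437.8 -115.9] 9.1 z 53.9 cad [[-147.6 -326.9]]
blue 232 lo [-34.6 -23.4] hi [43.8 58.3] z [ 9.  11.7 14.3] tilt mrad [5.4 3.9]
black 535 lo [ -42.8 -122.5] hi [39.8 57.2] z [ 9.1 11.8 15.7] tilt mrad [-2.2  3.8]
side bluecan top 53 [649.5 283.5] 16.3 z 73.7 cad [[-1.7 97.7]]
side redcan 271 [ 561.8 -425.1] 17.5 z 69.1 cad [[  18.2 -616.5]]
side bare post 73 [ 436.5 -114.9] 9.3 z 53.5 cad [[-153.  -329.7]]
```

View pics/c16.png

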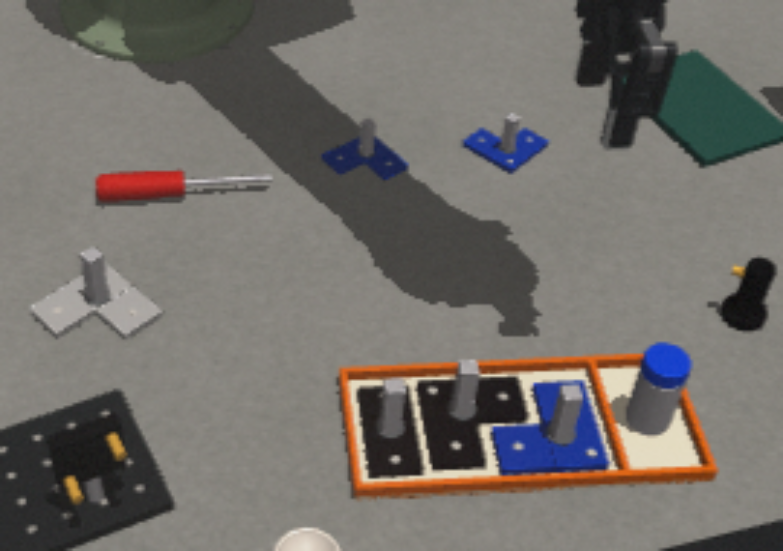

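View pics/d16.png

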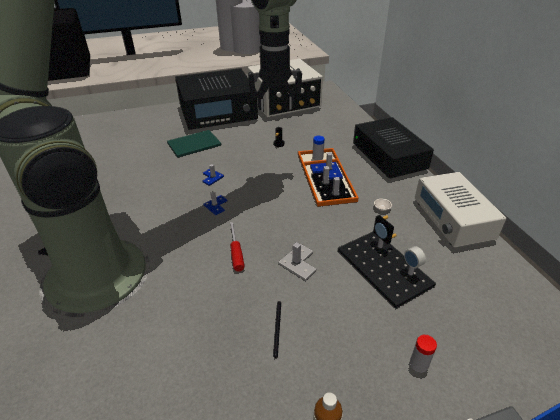

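Both views show the three plates flat in the bay and the blue can upright in the pocket. The bare L and the red can haven't moved. Handing in.

```bash
python3 -c "
from bench import workorder
print(workorder.sign_off())"
```

```text
the job is handed in; nothing more can be done
None
```

The caddy is packed as asked and the job is handed in, at about 26 s of the 112 s allowed. I placed the black L, then the blue L (the largest of the three blue ones), then the black bar in the bay. The blue-capped canister went upright into the pocket last.

- **Plates:** all three lie flat. Each top is at 12 mm, matching a 4 mm floor plus an 8 mm plate, with gaps of about 6–10 mm to the walls and each other. The final "black" tilt and extent figures lump both black plates together with stray points. I relied on the per-plate readings at placing and the final pictures instead.
- **Canister:** upright near the pocket centre, with its top at 74 mm, as expected for a 70 mm can on a 4 mm floor.
- **Left alone:** the bare L's post and the red can measured within about 2 mm of where they started, which is within the calibration error.
- **Arm:** it ended raised and clear of everything. The wrist force readings, taken at the end of each move call, stayed below about 7 N.

No check failed.

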